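Scrape wax trimmings from under the lamp housing into the catch trough

ROBOT

A 7-joint arm with a two-finger parallel gripper is mounted at the origin on a cart in front of the work surface, level with it; the furniture and walls round the work are solid. World frame = base frame: x ahead of the robot, y to its left, z up, the work surface at z = 0. Lengths are in m, angles in rad, forces in N, time in s.
With the tool pointing down it reaches from about 0.425 to 0.95 m from the base axis. Payload 4.7 kg.
Tool frame: the origin (TCP) lies on the centre line of the jaws, within the pads' length; the fingertips stand robot.nose_length ahead of it and the grasp point (between the pads) lies 8 mm behind it (robot.nose_length is the distance from the TCP to the fingertips, in m); z points along the fingers, x is the direction in which the jaws open and shut, and the axes are right-handed (so a half turn about z gives the same grasp; the last joint's range is limited). The gripper opens to 85 mm and grips with 20 to 120 N. Pads are 22 mm wide; open, the fingers measure 114 mm over their backs; the gripper's body (76 mm by 85 mm) begins 54 mm behind the grasp point. The pads swing forward as they close: fully open they stand 13 mm farther back than shut.
Start: joints at [-1.321, 0.469, -0.049, 1.532, 0.024, 1.141, -0.082], TCP at [0.186, 0.649, 0.242] pointing down, gripper open.
Joint ranges: [-2.59, 2.59], [-0.33, 1.99], [-1.39, 1.29], [0.1, 2.45], [-1.04, 4.18], [0.21, 1.99], [-2.66, 2.66]. Speed limits (rad/s): [2.57, 2.57, 3.14, 3.14, 3.14, 3.14, 3.14].

INTERFACE

Orientations are given as [roll, pitch, yaw] about the fixed x, y, z axes, in that order (R = Rz(yaw) Ry(pitch) Rx(roll)).
In Python, from plant import robot gives the robot as it stands. Calls block until the motion is done:
- robot.goto(position, orientation): joint-space move of the TCP to a pose.
- robot.move_straight(position, vel=0.15, attitude=None, contact_N=None): straight line of the TCP; attitude=None keeps the orientation; vel is the mean speed in m/s. With contact_N (N) it stops when the force on the tool has changed by that much, and returns True; else False.
- robot.move_joints(angles): joint-space move.
- robot.grip(opening, strength=None): opening from 0.0 (shut) to 1.0 (fully open); strength is the grip in N (None keeps the last); returns when the fingers have stopped.
- robot.sleep(seconds).
- robot.inverse_kinematics(position, orientation): joint angles nearest the present ones, or None.
- robot.sense(): the state.
- robot.grab_frame(name): name is "scene" or "top"; returns a dict with "image" (384x512x3 uint8, red, green, blue), "range_z" (384x512 float32, m along the optical axis (not along the pixel's ray), 0 where there is no reading), "fx", "fy", "cx", "cy" (pixels), "dist_coeffs" ([k1, k2, p1, p2, k3] as OpenCV has them; the pictures are not rectified), "R" (3x3) and "t" (3): a world point X has camera coordinates R X + t. Camera axes: x right, y down, z forward; pixel columns grow to the right and rows downward; lengths in m; the calibration is good to about 2 mm. A picture is of the moment at which its call begins.
A pose or a line that the arm cannot do raises robot.IKError and nothing moves.
- robot.close_job(): hands the job in, once; it reports no verdict.
The state is a dict: "t": time; "joint_pos": joint angles; "joint_velocities": joint speeds; "effort": joint torques, N m; "tcp_pos": TCP position; "tcp_rot": TCP orientation; "wrist_force": force on the tool from outside, world axes, zero at the start; "torque": the same for the moment, N m; "opening": opening from 0.0 (shut) to 1.0 (fully open).
Only numpy, scipy, OpenCV 4.12 (cv2) and the standard library are available. Lean on these libraries where they do the work, as an engineer would, in place of code of your own. Each camera call takes 0.05 s, during which the arm holds its last target.

TASK

Four loose wax chips lie on the sprung steel plate of the trimming station, partly under its lamp housing. Take the blue-handled scraper from the brown tray, set its foot flat on the plate at the closed end, behind all the chips, press lightly until the plate sinks a millimetre or two on its springs (never nearly to the bottom), and wipe all four chips into the catch trough without touching them with the fingers. Then stand the scraper back upright on its foot on the brown tray, let go, and leave the specimen cup and the dropper vial where they are.

Things in the scene. Friction and masses are not known exactly. Their poses are not given: they have to be found in the camera images.
- station: trimming station, fixed: grey channel 246 mm long (its y), white back panel and lamp housing. Origin: centre of its underside on the counter; +x to the robot's left, into the back panel, +y along the channel, toward the robot, to the catch trough. Channel inside: x -35 to 35 mm. Open-side curb (x -41 to -35) and end walls (y +-117 to +-123) are 54 mm high, back panel (x 35 to 53) 215 mm. Steel plate: y -117 to 43; open trough: y 43 to 117
- housing (a point): middle of the lower open-side edge of the lamp housing (station x 0, y -38, z 135 mm), axes as the station's. The housing is a solid white box from here to the back panel: station x 0 to 56, y -123 to 47, z 135 to 215 mm. An upright gripper finds no room beside it; a tool leaning away from the panel (to -x) by about 40 degrees reaches below it, over the curb
- closed_end (a point): middle of the top of the closed end wall (station x 0, y -120, z 54 mm), axes as the station's; the wiping starts beside it. At the start no chip lies nearer than about 45 mm to this wall's inner face
- plate (a joint): how far the sprung steel plate is pushed down (m): 0 at rest, 0.008 at the bottom; press it no deeper than 0.006. It moves straight down, starts to yield at about 1.5 N and takes about 2 N more per mm. The height of its top at rest is set anew each time, anywhere from 34 to 46 mm above the counter, and is not reported: feel for it
- trough (a point): point at the middle of the catch trough's floor (station x 0, y 81, z 6 mm); axes as the station's
- tray: flat brown tray, fixed, 120 x 260 x 14 mm (its x, y, z), solid with a level top; origin at the centre of its underside. Its long side points roughly away from the robot
- scraper_grip (a point): middle of the scraper's straight blue handle, 24 mm short of its upper end. The handle is 26 mm deep x 22 mm thick (y), about 65 mm of it free; it rises from the foot leaning back 40 degrees from vertical, along (-0.643, 0, 0.766) in these axes. Pinch it across its 22 mm (along y). Axes: x along the foot, to the robot's left and ahead; z up (not along the handle)
- scraper_foot (a point): centre of the flat underside of the scraper's dark steel foot block, 60 (x) x 30 (y) x 26 mm (z), on which it stands upright; same axes. The grasp point lies at (-18, 0, 62.9) mm from here. Scraper mass 0.18 to 0.29 kg
- scraper: the whole scraper; origin and axes as point scraper_foot
- specimen_cup: white lidded specimen cup, 49 mm wide, 55 mm high, loose; a bystander; origin at the centre of its underside
- dropper_vial: small amber dropper vial with a white cap, 26 mm wide, 58 mm high, loose; a bystander; origin at the centre of its underside
- chip_1: loose irregular flat chip of yellowish wax, about 20 x 16 mm and 6 to 22 mm thick (each chip differs, not measured), lying on the steel plate; origin at the centre of the face that is on top at the start
- chip_2: loose irregular flat chip of yellowish wax, about 20 x 16 mm and 6 to 22 mm thick (each chip differs, not measured), lying on the steel plate; origin at the centre of the face that is on top at the start
- chip_3: loose irregular flat chip of yellowish wax, about 20 x 16 mm and 6 to 22 mm thick (each chip differs, not measured), lying on the steel plate; origin at the centre of the face that is on top at the start
- chip_4: loose irregular flat chip of yellowish wax, about 20 x 16 mm and 6 to 22 mm thick (each chip differs, not measured), lying on the steel plate; origin at the centre of the face that is on top at the start

How it is judged:
By the outcome, as a careful person would: the job done as asked, in the order asked, and still so for the second after the job is handed in, with the robot touching nothing.
It also fails if it takes over 64 s, if anything falls off the work surface, if the arm or the gripper's body presses on something with over 40 N, if the wrist force passes 120 N, or if a joint passes its speed limit or range.

## Working session

There is one attempt and no reset: what is moved stays moved. The work goes in short steps, each a Python script; the robot and the scene stay as the last script left them, time stands still between calls to the robot, and variables do not carry over. Pictures are saved under pics/ and viewed, and the job is handed in when it is done.

```bash
ls; mkdir -p pics; python3 - <<'E'
from plant import robot
import cv2,numpy as np
for n in ("scene","top"):
    f=robot.grab_frame(n)
    cv2.imwrite(f"pics/{n}0.png",cv2.resize(f["image"][:,:,::-1],(800,600),interpolation=cv2.INTER_CUBIC))
    np.savez(f"{n}0.npz",**f)
    print(n,f["fx"],f["cx"],f["dist_coeffs"],f["R"],f["t"],-f["R"].T@f["t"])
print(robot.sense(),robot.nose_length)
E
```

```text
pics
scene 446.72744009508386 252.85906112625418 [0.03290277 0.         0.         0.         0.        ] [[ 0.98821053  0.15158568 -0.02148789]
 [ 0.07975895 -0.62951981 -0.77287988]
 [-0.13068457  0.76205419 -0.63418842]] [-0.55305332  0.04780714  1.15872252] [ 0.69414723 -0.76907885  0.75991364]
top 357.2224509882423 258.27604109598826 [-0.02114775  0.          0.          0.          0.        ] [[ 0.02513666 -0.99966396  0.0063331 ]
 [-0.98169719 -0.02588023 -0.18868184]
 [ 0.18878234 -0.00147436 -0.98201785]] [-0.00951514  0.60959172  0.84268377] [0.43958985 0.00750684 0.94260965]
{'t': 0.1, 'joint_pos': array([-1.32088972,  0.46936455, -0.04861531,  1.53355064,  0.02407235,
        1.14097551, -0.08231323]), 'joint_velocities': array([ 3.40308104e-05, -1.56832141e-03, -5.08053960e-05, -2.48832816e-03,
       -1.16425235e-04, -9.29855012e-05, -9.07431964e-04]), 'effort': array([ 1.21051304e-03, -5.11513352e+01, -4.66825697e-02, -2.38390964e+01,
        1.07771149e-02,  4.41739656e-03,  1.41568830e-05]), 'tcp_pos': array([0.18559752, 0.64847504, 0.24137394]), 'tcp_rot': array([3.14156925e+00, 1.71391283e-03, 1.29201159e+00]), 'wrist_force': array([-0.16741538,  0.38258005,  0.45204472]), 'torque': array([ 0.02792472,  0.00457227, -0.01571501]), 'opening': 0.9977161992698308} 0.011
```

View pics/scene0.png

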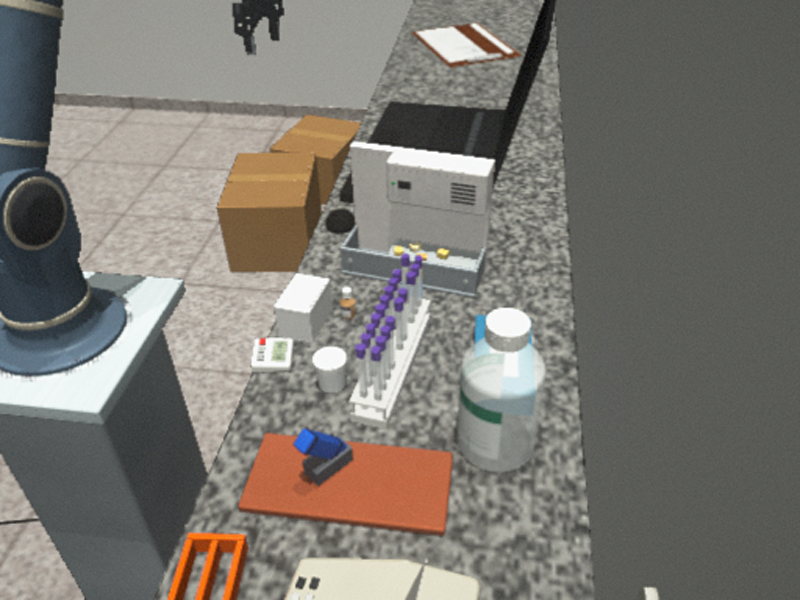

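View pics/top0.png

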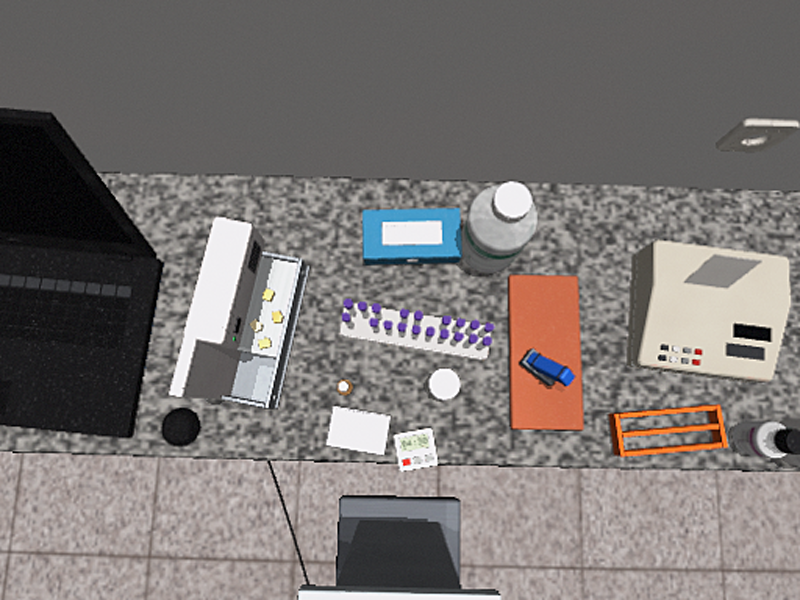

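The scene view shows the station at about (420,220) and the scraper on the tray at (325,455). In the top view the station is at (240,315), with chips at about (268,295), (278,316), (257,326) and (264,343). The scraper is at (547,368). I'll zoom in on both.

```bash
cat > h.py <<'E'
import numpy as np,cv2
def load(n): return dict(np.load(n))
def K(f): return np.array([[f["fx"],0,f["cx"]],[0,f["fy"],f["cy"]],[0,0,1.]],float)
def ray(f,u,v):
    p=cv2.undistortPoints(np.array([[[u,v]]],float),K(f),np.array(f["dist_coeffs"],float))[0,0]
    return np.array([p[0],p[1],1.])
def onplane(f,u,v,z):
    d=f["R"].T@ray(f,u,v); c=-f["R"].T@f["t"]
    return c+d*(z-c[2])/d[2]
def atdepth(f,u,v):
    r=f["range_z"][int(round(v)),int(round(u))]
    return f["R"].T@(ray(f,u,v)*r-f["t"])
def cloud(f):
    h,w=f["range_z"].shape
    uu,vv=np.meshgrid(np.arange(w),np.arange(h))
    p=cv2.undistortPoints(np.stack([uu,vv],-1).reshape(-1,1,2).astype(float),K(f),np.array(f["dist_coeffs"],float)).reshape(h,w,2)
    r=f["range_z"][...,None]
    X=np.concatenate([p*r,r],-1)
    return (X-f["t"])@f["R"]
def proj(f,X):
    return cv2.projectPoints(np.array(X,float).reshape(-1,1,3),cv2.Rodrigues(np.array(f["R"],float))[0],np.array(f["t"],float),K(f),np.array(f["dist_coeffs"],float))[0].reshape(-1,2)
def crop(f,u0,v0,u1,v1,name,s=None):
    im=f["image"][v0:v1,u0:u1,::-1]
    s=s or min(800//(u1-u0),600//(v1-v0))
    cv2.imwrite(name,cv2.resize(im,None,fx=s,fy=s,interpolation=cv2.INTER_NEAREST)); print(name,s)
E
python3 - <<'E'
from h import *
t=load("top0.npz");s=load("scene0.npz")
crop(t,100,130,204,266,"pics/c1.png",4)
crop(t,320,170,380,280,"pics/c2.png",5)
crop(s,150,265,295,345,"pics/c3.png",5)
crop(s,210,85,325,195,"pics/c4.png",5)
E
python3 -c "
import cv2,numpy as np
a=cv2.imread('pics/c1.png');b=cv2.imread('pics/c2.png')
h=600;o=np.zeros((600,800,3),np.uint8);o[:544,:416]=a;o[:550,450:750]=b;cv2.imwrite('pics/c12.png',o)"
```

```text
pics/c1.png 4
pics/c2.png 5
pics/c3.png 5
pics/c4.png 5
```

View pics/c12.png

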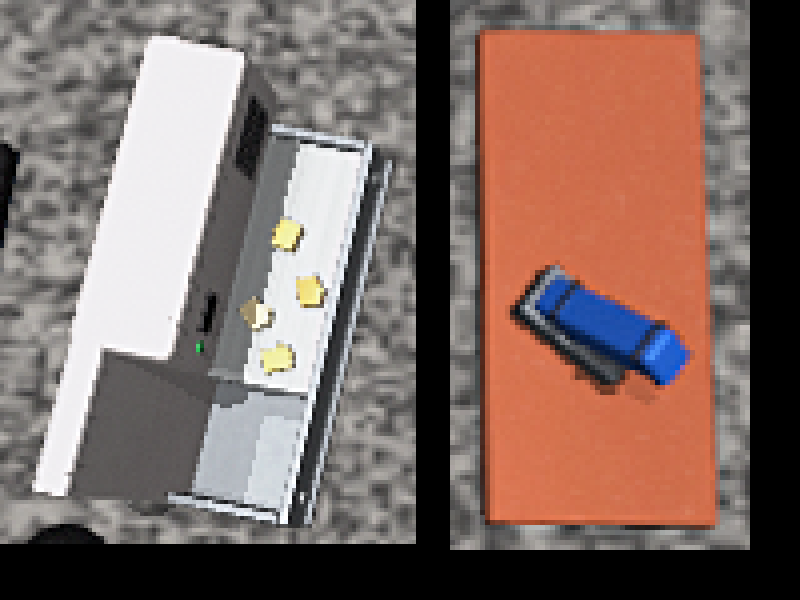

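View pics/c3.png

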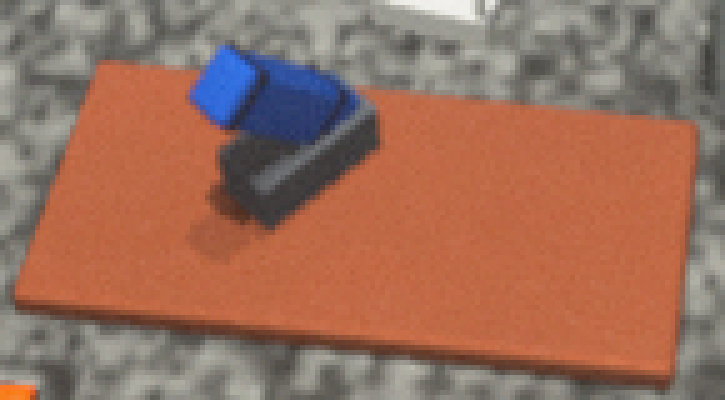

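View pics/c4.png

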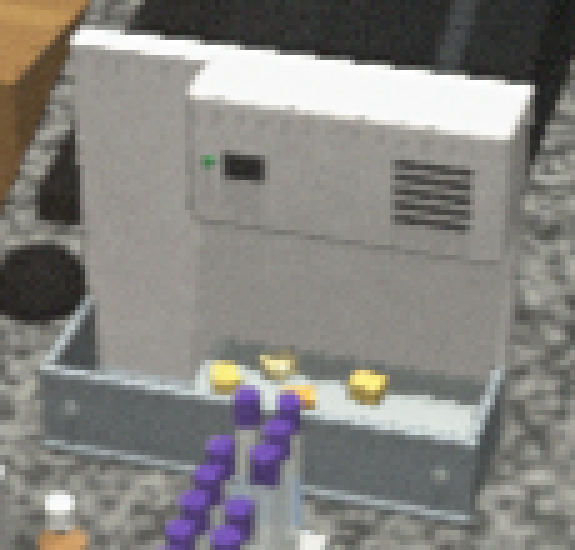

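```bash
cat > fit.py <<'E'
from h import *
from scipy.optimize import least_squares
t=load("top0.npz");s=load("scene0.npz")
def fit(obs,z0,x0):
    def P(p,a):
        c,si=np.cos(p[2]),np.sin(p[2]);a=np.array(a)/1e3
        return np.array([p[0]+c*a[0]-si*a[1],p[1]+si*a[0]+c*a[1],a[2]+z0])
    def res(p): return np.concatenate([proj(f,P(p,a))[0]-uv for f,a,uv in obs])
    r=least_squares(res,x0,loss="soft_l1")
    print(r.x,np.degrees(r.x[2]));
    for (f,a,uv) in obs: print("T" if f is t else "S",a,np.round(proj(f,P(r.x,a))[0]-uv,1))
    return r.x
def T(a,u,v): return (t,a,np.array([100+u/4-.5,130+v/4-.5]))
def S(a,u,v): return (s,a,np.array([210+u/5-.5,85+v/5-.5]))
st=fit([T((56,-123,215),152,36),T((0,-123,215),243,52),T((0,47,215),167,358),T((35,123,215),68,495),T((53,123,215),33,491),
 T((-41,-123,54),374,144),T((-41,123,54),284,522),
 S((0,-123,215),530,88),S((0,47,215),193,95),S((0,47,135),190,215),S((0,-123,135),500,262),S((-41,123,54),42,372),S((-41,-123,0),470,518),S((-41,123,0),47,443)],0,[.5,.4,1.4])
def T2(a,u,v): return (t,a,np.array([320+(u-450)/5-.5,170+v/5-.5]))
def S2(a,u,v): return (s,a,np.array([150+u/5-.5,265+v/5-.5]))
k=.6428,.766
def hd(e,y): return (-33.4+e*13*k[1],y,81.3+e*13*k[0])
sc=fit([T2((30,-15,26),556,264),T2((30,15,26),515,308),T2((-30,15,0),603,392),
 S2((-30,-15,0),270,230),S2((30,-15,0),380,147),S2((30,-15,26),378,112),S2((-30,15,26),220,148),S2((-30,-15,26),258,188),
 S2(hd(1,11),225,43),S2(hd(1,-11),268,72),S2(hd(-1,-11),240,128),S2(hd(-1,11),190,97),
 T2(hd(1,-11),668,325),T2(hd(-1,-11),690,355)],.014,[.4,-.2,.5])
tr=fit([T2((60,130,14),480,30),T2((60,-130,14),697,34)],0,[.4,-.2,0]) if 0 else None
c=cloud(t)
for nm,x in(("st",st),("sc",sc)): np.save(nm+".npy",x)
# depth check
h,w=c.shape[:2]
R=np.array([[np.cos(st[2]),-np.sin(st[2])],[np.sin(st[2]),np.cos(st[2])]])
L=(c[...,:2]-st[:2])@R
z=c[...,2]
m=(abs(L[...,0])<33)&(L[...,0]<-.005)&(L[...,0]>-.03)&(L[...,1]>-.11)&(L[...,1]<.04)
print("plate z",np.percentile(z[m],[5,25,50,75,95]),m.sum())
m=(L[...,0]<-.037)&(L[...,0]>-.040)&(abs(L[...,1])<.12);print("curb",np.median(z[m]))
m=(abs(c[...,0]-.5)<.08)&(abs(c[...,1]+.25)<.03)
print("tray z",np.median(z[m]))
# chips: yellow
hsv=cv2.cvtColor(t["image"],cv2.COLOR_RGB2HSV)
m=((hsv[...,1]>70)&(abs(hsv[...,0].astype(int)-25)<12)&(abs(L[...,0])<.04)&(abs(L[...,1])<.12)).astype(np.uint8)
n,lab,stt,cen=cv2.connectedComponentsWithStats(m)
for i in range(1,n):
    q=lab==i
    if q.sum()>4: print(cen[i],q.sum(),"loc mm",np.round(1e3*L[q].min(0)),np.round(1e3*L[q].max(0)),"z",np.round(1e3*np.percentile(z[q],[10,50,90])))
E
python3 fit.py
```

```text
[0.55856002 0.23538557 1.41493302] 81.06969014166725
T (56, -123, 215) [-2.  -1.2]
T (0, -123, 215) [ 0.7 -0.7]
T (0, 47, 215) [0.6 1.1]
T (35, 123, 215) [-0.6  0.8]
T (53, 123, 215) [-0.5  0.1]
T (-41, -123, 54) [-0.1 -0.7]
T (-41, 123, 54) [0.9 0.8]
S (0, -123, 215) [-2.7  8. ]
S (0, 47, 215) [-1.  -2.2]
S (0, 47, 135) [0.5 0.9]
S (0, -123, 135) [1.3 0.9]
S (-41, 123, 54) [ 0.1 -1.5]
S (-41, -123, 0) [1.1 0.2]
S (-41, 123, 0) [0.4 0. ]
[ 0.5072744  -0.22047174  0.93137864] 53.364065411701745
T (30, -15, 26) [ 0.2 -0. ]
T (30, 15, 26) [1.5 0.5]
T (-30, 15, 0) [ 0.5 -1.1]
S (-30, -15, 0) [1.  0.1]
S (30, -15, 0) [ 1.4 -0.9]
S (30, -15, 26) [ 1. -2.]
S (-30, 15, 26) [ 0.1 -0.3]
S (-30, -15, 26) [2.2 0.4]
S (-23.442, 11, 89.65639999999999) [-0.3 -1.2]
S (-23.442, -11, 89.65639999999999) [-1.6 -0.7]
S (-43.358, -11, 72.9436) [-3.4 -0.1]
S (-43.358, 11, 72.9436) [-0.6 -0.4]
T (-23.442, -11, 89.65639999999999) [1.6 0.4]
T (-43.358, -11, 72.9436) [ 1.9 -0. ]
plate z [0.03993365 0.04169032 0.04285732 0.04440968 0.05317187] 579
curb 0.05446168369377531
tray z 0.014567482189542343
[171.24390244 188.26829268] 41 loc mm [ -8. -61.] [ 13. -44.] z [48. 54. 56.]
[176.82926829 202.65853659] 41 loc mm [-31. -29.] [-13. -11.] z [50. 53. 55.]
[162.11111111 207.33333333] 18 loc mm [ 8. -8.] [17.  5.] z [52. 53. 54.]
[168.88888889 219.27777778] 36 loc mm [-20.  16.] [-3. 33.] z [48. 51. 53.]
```

```bash
cat > g.py <<'E'
import numpy as np
from scipy.spatial.transform import Rotation as Ro
st=np.load("st.npy");sc=np.load("sc.npy")
c4,s4=np.cos(np.radians(40)),np.sin(np.radians(40))
def Rz(a): return Ro.from_euler("z",a).as_matrix()
def tool(foot,yaw,flip):
    """TCP pose with the scraper foot centre at foot, scraper yaw"""
    S=Rz(yaw); z=S@[s4,0,-c4]; x=flip*(S@[0,1,0]); y=np.cross(z,x)
    R=np.stack([x,y,z],1)
    p=np.array(foot)+S@[-.018,0,.0629]+.008*z
    return p,Ro.from_matrix(R).as_euler("xyz")
def stn(x,y,z): # station mm -> world
    return np.array([*st[:2],0])+Rz(st[2])@(np.array([x,y,z])/1e3)
E
sed -i 's/^ S((0,-123,215),530,88),S((0,47,215),193,95),/ /' fit.py; python3 fit.py | grep -v '^[TS]'
python3 - <<'E'
from g import *
from h import *
from plant import robot
t=load("top0.npz");s=load("scene0.npz")
c=cloud(t);z=c[...,2]
for nm,(u0,u1,v0,v1) in dict(rack=(215,318,188,232),bottle=(295,345,112,180),bluebox=(230,296,130,172),cup=(272,297,232,257),vial=(213,227,240,255),wbox=(208,250,258,292)).items():
    q=c[v0:v1,u0:u1].reshape(-1,3);q=q[q[:,2]>.03]
    print(nm,q.min(0).round(3),q.max(0).round(3)) if len(q) else print(nm)
for flip in(1,-1):
  for nm,f,y in(("pre",[sc[0],sc[1],.014],sc[2]),("in",stn(-110,-97,65),st[2]),("start",stn(0,-97,42),st[2]),("mid",stn(0,0,42),st[2]),("end",stn(0,55,42),st[2])):
    p,o=tool(f,y,flip); q=robot.inverse_kinematics(p,o); print(flip,nm,p.round(3),o.round(3),None if q is None else np.round(q,2))
# overlay
for nm,f in(("t",t),("s",s)):
    im=f["image"][:,:,::-1].copy(); im=cv2.resize(im,None,fx=2,fy=2)
    def box(S,o,lo,hi,col):
        P=[o+S@(np.array([lo[0] if i&1 else hi[0],lo[1] if i&2 else hi[1],lo[2] if i&4 else hi[2]])/1e3) for i in range(8)]
        q=proj(f,P)*2+.5
        for i in range(8):
            for b in(1,2,4):
                if not i&b: cv2.line(im,tuple(q[i].round().astype(int)),tuple(q[i|b].round().astype(int)),col,1)
    o=np.array([*st[:2],0]);S=Rz(st[2])
    box(S,o,(-41,-123,0),(53,123,54),(0,0,255));box(S,o,(0,-123,135),(56,47,215),(0,255,0))
    o=np.array([*sc[:2],.014]);S=Rz(sc[2]);box(S,o,(-30,-15,0),(30,15,26),(0,255,255))
    A=np.array([[c4,0,-s4],[0,1,0],[s4,0,c4]]);box(S@A,o+S@[-.018,0,.0629],(-13,-11,-41),(13,11,24),(0,255,0))
    crops=[im[250:540,190:420],im[330:580,630:770]] if nm=="t" else [im[160:400,400:680],im[510:700,290:600]]
    for i,k in enumerate(crops):
        m=min(800/k.shape[1],600/k.shape[0],2.5); cv2.imwrite(f"pics/o{nm}{i}.png",cv2.resize(k,None,fx=m,fy=m))
E
python3 -c "
import cv2,numpy as np
I=[cv2.imread('pics/o%s.png'%n) for n in ('t0','t1','s0','s1')]
I=[cv2.resize(i,None,fx=min(400/i.shape[1],300/i.shape[0]),fy=min(400/i.shape[1],300/i.shape[0]),interpolation=cv2.INTER_AREA) for i in I]
o=np.zeros((600,800,3),np.uint8)
for k,i in enumerate(I):
  y,x=k//2*300,k%2*400;o[y:y+i.shape[0],x:x+i.shape[1]]=i
cv2.imwrite('pics/ov.png',o)"
```

```text
[0.55798953 0.23521755 1.41127666] 80.8601960887404
[ 0.5072744  -0.22047174  0.93137864] 53.364065411701745
plate z [0.03995702 0.04169319 0.04287241 0.04446213 0.05319222] 575
curb 0.05446168369377531
tray z 0.014567482189542343
[171.24390244 188.26829268] 41 loc mm [ -8. -61.] [ 13. -45.] z [48. 54. 56.]
[176.82926829 202.65853659] 41 loc mm [-31. -30.] [-13. -11.] z [50. 53. 55.]
[162.11111111 207.33333333] 18 loc mm [ 8. -9.] [17.  5.] z [52. 53. 54.]
[168.88888889 219.27777778] 36 loc mm [-20.  16.] [-3. 32.] z [48. 51. 53.]
rack [ 0.44  -0.134  0.04 ] [0.602 0.109 0.943]
bottle [ 0.44  -0.188  0.03 ] [0.77  0.008 0.943]
bluebox [ 0.44  -0.088  0.03 ] [0.771 0.079 0.943]
cup [ 0.44  -0.085  0.046] [0.498 0.008 0.943]
vial [0.455 0.086 0.03 ] [0.478 0.109 0.059]
wbox [0.364 0.008 0.032] [0.44  0.119 0.943]
1 pre [ 0.5   -0.231  0.071] [2.443 0.    2.502] [ 0.74  0.59 -0.05  2.02 -0.96  0.86 -2.31]
1 in [0.634 0.099 0.122] [2.443 0.    2.982] [-0.03  0.58  0.14  1.85 -1.02  0.96 -2.49]
1 start [0.652 0.207 0.099] [2.443 0.    2.982] [ 0.69  1.1  -1.3   1.78  0.65  0.65  2.33]
1 mid [0.556 0.223 0.099] [2.443 0.    2.982] [ 0.7   0.93 -1.22  2.01  0.49  0.44  2.37]
1 end [0.502 0.231 0.099] [2.443 0.    2.982] [ 0.74  0.93 -1.3   2.13  0.69  0.4   2.14]
-1 pre [ 0.5   -0.231  0.071] [-2.443  0.    -0.639] [ 0.74  0.59 -0.05  2.02 -0.96  0.86  0.83]
-1 in [0.634 0.099 0.122] [-2.443  0.    -0.16 ] [-0.03  0.58  0.14  1.85 -1.02  0.96  0.65]
-1 start [0.652 0.207 0.099] [-2.443  0.    -0.16 ] [ 0.09  0.64 -0.26  1.82 -0.88  0.7   0.42]
-1 mid [0.556 0.223 0.099] [-2.443  0.    -0.16 ] [ 0.23  0.57 -0.48  2.03 -0.89  0.53  0.46]
-1 end [0.502 0.231 0.099] [-2.443  0.    -0.16 ] [ 0.27  0.53 -0.56  2.15 -0.98  0.46  0.53]
```

View pics/ov.png

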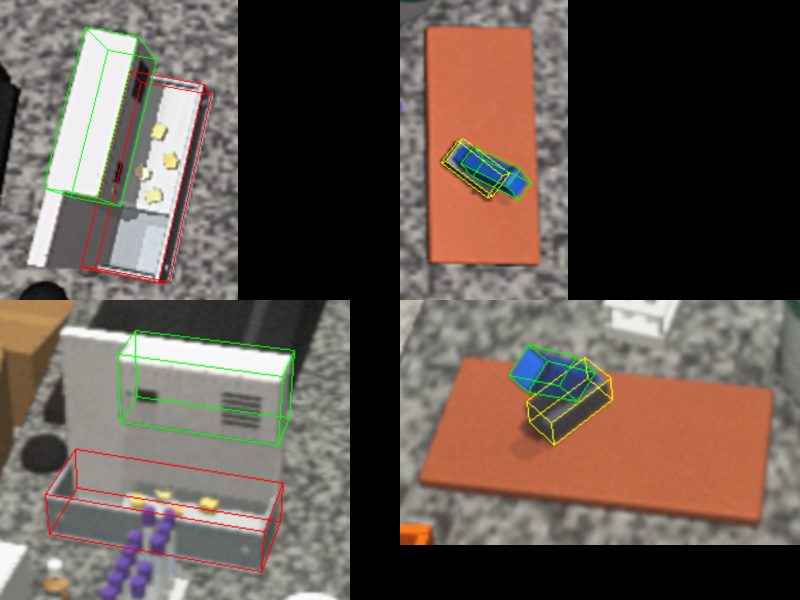

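The overlay fits both objects to within about 2 px. Next I'll check how high the obstacles are, then move to the pre-grasp.

```bash
python3 - <<'E'
from g import *
from h import *
from plant import robot
t=load("top0.npz");c=cloud(t);ok=t["range_z"]>.05
for nm,(u0,u1,v0,v1) in dict(rack=(215,318,188,232),bottle=(295,345,112,180),bluebox=(230,296,130,172),cup=(272,297,232,257),vial=(213,227,240,255),wbox=(208,250,258,292)).items():
    q=c[v0:v1,u0:u1][ok[v0:v1,u0:u1]];q=q[(q[:,2]>.03)&(q[:,2]<.5)];print(nm,q.min(0).round(3),q.max(0).round(3),np.percentile(q[:,2],95).round(3))
p,o=tool([sc[0],sc[1],.014],sc[2],-1)
S=Rz(sc[2]);z=S@[s4,0,-c4]
robot.move_straight([0.186,.649,.40],vel=.4)
robot.goto(p-.20*z+[0,0,.05],o)
robot.grip(.55)
robot.move_straight(p-.07*z,vel=.2)
r=robot.sense();print(r["t"],r["tcp_pos"]-(p-.07*z),r["joint_pos"].round(2),r["wrist_force"],r["opening"])
for n in("scene","top"):
    f=robot.grab_frame(n);np.savez(n+"1.npz",**f)
crop(load("scene1.npz"),130,230,330,380,"pics/d1.png",4)
E
```

```text
rack [ 0.52  -0.134  0.04 ] [0.602 0.109 0.14 ] 0.138
bottle [ 0.668 -0.188  0.03 ] [ 0.77  -0.087  0.224] 0.221
bluebox [ 0.678 -0.088  0.03 ] [0.771 0.079 0.049] 0.047
cup [ 0.452 -0.085  0.046] [ 0.498 -0.038  0.06 ] 0.058
vial [0.455 0.086 0.03 ] [0.478 0.109 0.059] 0.058
wbox [0.364 0.024 0.032] [0.436 0.119 0.07 ] 0.068
5.675 [-0.00010993 -0.00080503  0.00025615] [ 0.45  0.54  0.44  2.01 -1.04  1.14  0.92] [ 0.0099684   0.02505408 -0.09979597] 0.5510746769503111
pics/d1.png 4
```

View pics/d1.png

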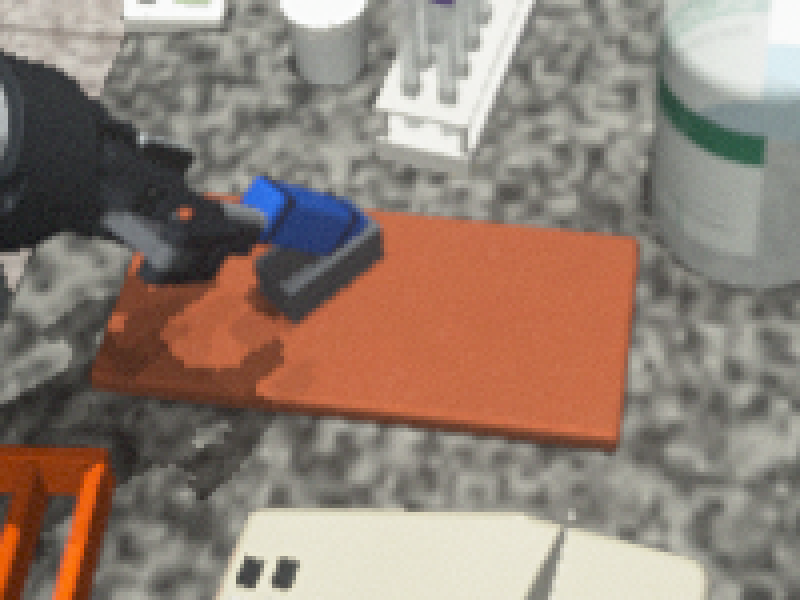

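The scene view shows the open fingers straddling the handle's upper end at about (250,215), in line with it. I'll continue to the grasp and keep an eye on joint 5, which is near its limit.

```bash
python3 - <<'E'
from g import *
from h import *
from plant import robot
p,o=tool([sc[0],sc[1],.014],sc[2],-1)
print(robot.sense()["joint_pos"][4], robot.inverse_kinematics(p,o))
print(robot.move_straight(p,vel=.1,contact_N=6))
r=robot.sense();print(r["t"],r["tcp_pos"]-p,r["joint_pos"].round(3),r["wrist_force"])
robot.grip(0,60)
r=robot.sense();print(r["t"],r["opening"],r["wrist_force"],r["torque"])
f=robot.grab_frame("scene");np.savez("scene2.npz",**f)
f=robot.grab_frame("top");np.savez("top2.npz",**f)
crop(load("scene2.npz"),130,230,330,380,"pics/d2.png",4)
E
```

```text
-1.0374714060783257 [ 0.62821478  0.58742754  0.09769711  2.02960973 -1.03351916  0.91649859
  0.89195279]
False
6.625 [-9.47111698e-06 -7.68116952e-04  2.61553585e-04] [ 0.62   0.587  0.109  2.03  -1.038  0.921  0.896] [ 0.41914203 -0.07750239 -0.43539963]
6.9667 0.2507826101703919 [-1.8257519  -1.01873383  2.39425079] [-0.48565696  0.38687554  0.07422778]
pics/d2.png 4
```

View pics/d2.png

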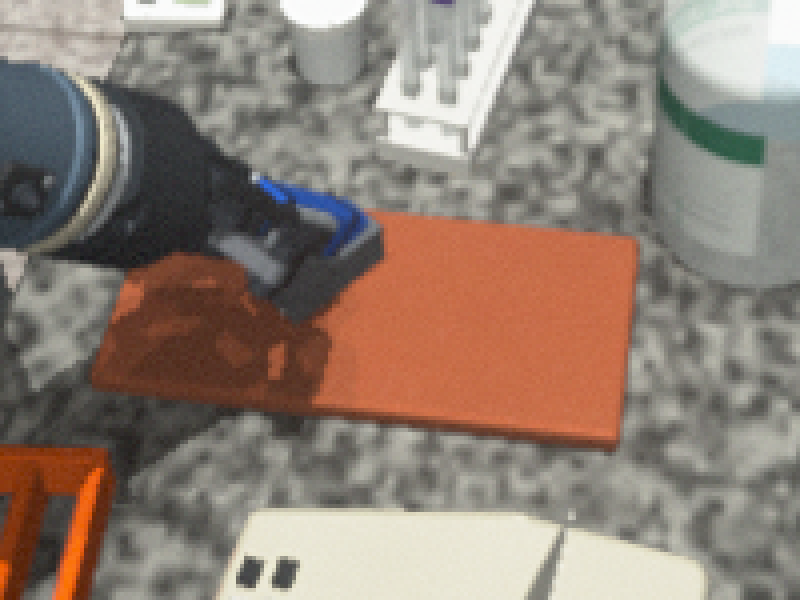

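Gripped: opening 0.25 is about 21 mm, matching the handle. Next I lift and carry it to the entry point beside the open-side curb.

```bash
python3 - <<'E'
from g import *
from h import *
from plant import robot
p,o=tool([sc[0],sc[1],.014],sc[2],-1)
robot.move_straight(p+[0,0,.03],vel=.06)
r=robot.sense();print(r["t"],r["opening"],r["wrist_force"])
robot.move_straight(p+[0,0,.22],vel=.2)
a=stn(-120,-96,230);pa,oa=tool(a,st[2],-1)
print(robot.inverse_kinematics(pa,oa))
try: robot.move_straight(pa,vel=.2,attitude=oa)
except robot.IKError as e:
    print("IK",e); robot.goto(pa,oa)
r=robot.sense();print(r["t"],r["tcp_pos"]-pa,r["joint_pos"].round(3),r["wrist_force"])
pb,ob=tool(stn(-120,-96,66),st[2],-1)
robot.move_straight(pb,vel=.12)
robot.sleep(.2)
r=robot.sense();print(r["t"],r["tcp_pos"]-pb,r["tcp_rot"]-ob,r["joint_pos"].round(3),r["wrist_force"],r["torque"])
for n in("scene","top"):
    f=robot.grab_frame(n);np.savez(n+"3.npz",**f)
    cv2.imwrite(f"pics/e{n}.png",cv2.resize(f["image"][60:340,80:380,::-1],None,fx=2,fy=2))
E
python3 -c "
import cv2,numpy as np
a=cv2.imread('pics/escene.png');b=cv2.imread('pics/etop.png')
cv2.imwrite('pics/e.png',cv2.resize(np.hstack([a[:,100:],b]),None,fx=.72,fy=.72,interpolation=cv2.INTER_AREA)[:, :800])"
```

```text
7.7167 0.2510362694761629 [ 0.75956085 -0.15817569 -2.64795053]
[ 0.14045325  0.38494482 -0.06243471  1.72171041 -0.76672103  1.11438338
  0.30312951]
10.6917 [-6.10814286e-05 -1.53235755e-03 -5.47377640e-05] [ 0.14   0.384 -0.059  1.722 -0.767  1.115  0.304] [-0.27714712  0.38485168 -1.7432964 ]
12.4083 [ 2.38687695e-04 -1.43276789e-06  5.72509674e-04] [ 1.16733597e-05 -1.04645195e-03  5.78033019e-05] [ 0.174  0.581 -0.11   1.845 -0.88   0.879  0.561] [ 0.94697431  0.61837598 -2.24100134] [-1.01488905  0.14649212 -0.0011128 ]
```

View pics/e.png

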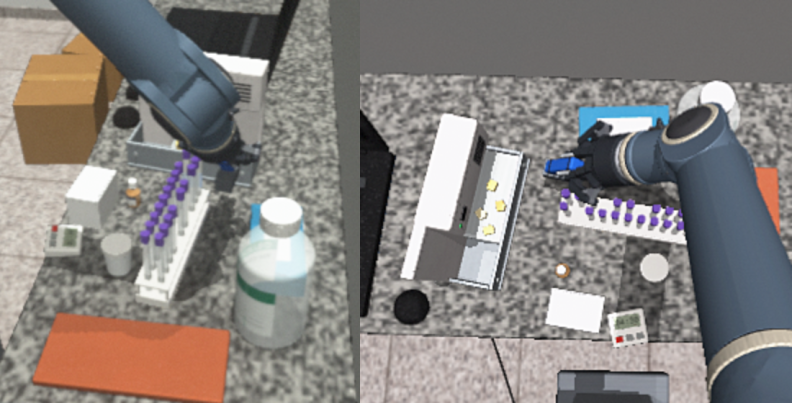

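The scraper is held beside the curb and clear of the rack. Before entering the channel, I'll overlay the predicted scraper position to check how it sits in the hand.

```bash
cat > ov.py <<'E'
from g import *
from h import *
import sys
def overlay(f,foot,yaw,out,r,m):
    im=cv2.resize(f["image"][:,:,::-1],None,fx=m,fy=m,interpolation=cv2.INTER_CUBIC)
    def box(S,o,lo,hi,col):
        P=[o+S@(np.array([lo[0] if i&1 else hi[0],lo[1] if i&2 else hi[1],lo[2] if i&4 else hi[2]])/1e3) for i in range(8)]
        q=(proj(f,P)+.5)*m-.5
        for i in range(8):
            for b in(1,2,4):
                if not i&b: cv2.line(im,tuple(q[i].round().astype(int)),tuple(q[i|b].round().astype(int)),col,1)
    o=np.array([*st[:2],0]);S=Rz(st[2]);box(S,o,(-41,-123,0),(-35,123,54),(0,0,255));box(S,o,(-35,-123,0),(35,-117,54),(0,0,255))
    S=Rz(yaw);box(S,foot,(-30,-15,0),(30,15,26),(0,255,255))
    A=np.array([[c4,0,-s4],[0,1,0],[s4,0,c4]]);box(S@A,foot+S@[-.018,0,.0629],(-13,-11,-41),(13,11,24),(0,255,0))
    u0,v0,u1,v1=[int(k*m) for k in r]; cv2.imwrite(out,im[v0:v1,u0:u1])
E
python3 - <<'E'
from ov import *
f=stn(-120,-96,66)+[0,0,.0006]
overlay(load("top3.npz"),f,st[2],"pics/f1.png",(120,120,280,270),5)
overlay(load("scene3.npz"),f,st[2],"pics/f2.png",(200,110,300,210),6)
E
```

```text
(no output)
```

View pics/f1.png

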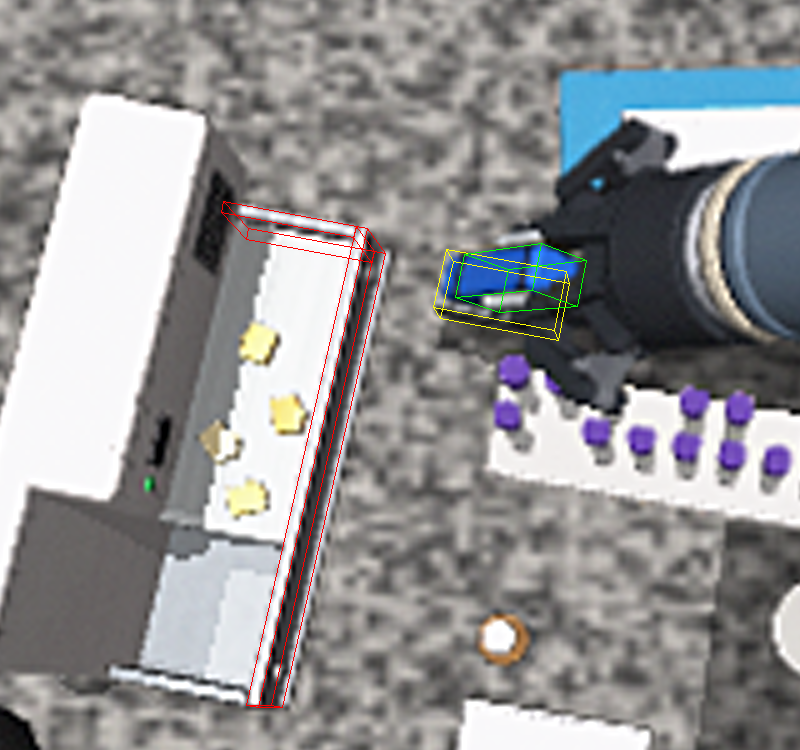

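View pics/f2.png

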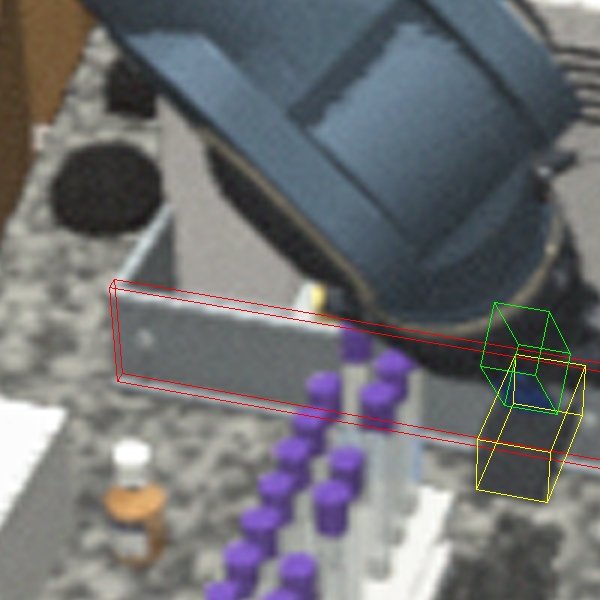

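```bash
python3 - <<'E'
from h import *
t=load("top3.npz");s=load("scene3.npz")
a=cv2.resize(t["image"][155:205,195:255,::-1],(400*6//5,400),interpolation=cv2.INTER_CUBIC)
b=cv2.resize(s["image"][150:200,265:305,::-1],(320,400),interpolation=cv2.INTER_CUBIC)
cv2.imwrite("pics/g.png",np.hstack([a,b]))
c=cloud(t)
np.set_printoptions(linewidth=200)
print((c[165:192:2,202:240:2,2]*1e3).round().astype(int))
E
```

```text
[[  2   1   0   2   1   1  -1   0   2   1 128 134 140 156 163 167 181 186 194]
 [  1   0   0   0   1   3   0   3   0 129 134 140 147 148 160 168 176 182 188]
 [  1   4   1  -1   4   2   4   0  -1 132 132 143 153 154 145 147 148 146 185]
 [  3   3  -3   0 100 107 113 121 128 135 143 149 154 155 151 151 145 178 184]
 [ -1  -1   4  94 101 110 117 123 127 137 146 152 154 154 148 146 142 181 202]
 [  3   1  -1  94 102 112 116 122 129 138 142 152 154 152 150 147 187 194 202]
 [  2   0   2  91 103 114 943 125 133 138 142 152 151 151 176 184 186 196 203]
 [ -1   0   3  94 101 105 109 111 128 135 142 149 156 161 178 186 193 197 199]
 [ -1   2   0  93  95  94  92  94 126 133 141 141 158 167 178 178 173 188 193]
 [  3   0  -2   0  71  75  77  84 126 131 136 145 156 160 160 154 148 165 194]
 [  3   2   2   0   3   1   1   3   1  68  71 128 153 157 161 158 153 150 193]
 [  4   1   2   1  -3 943   3  -3  -3   0   4   2 165 166 162 158 155   1   2]
 [  2   2   0   2   1  -1  -1  -1   0  -4   0   1 163 172 177 159 153 152   0]
 [ -1   0   1   0   2   0   0   1   2   3 137 138 166 170 176 183 176 167 187]]
```

View pics/g.png

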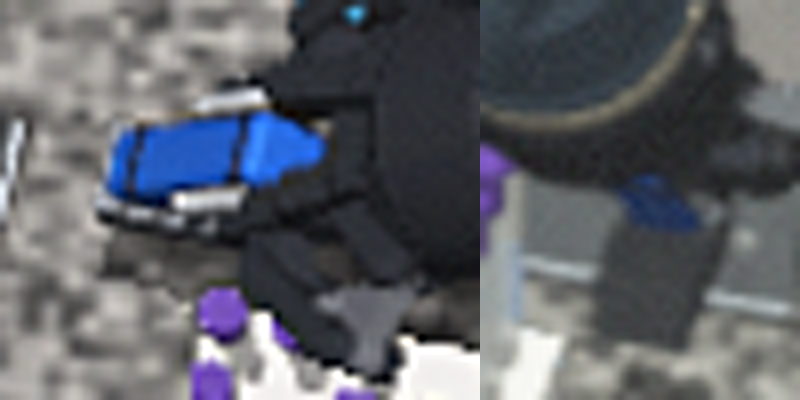

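In the scene crop the foot matches the prediction to about 1 px. In the top crop it sits about 1–2 px nearer the panel and the closed end, so I'll bias the entry target to x −1.5, y −93 mm. I'll go in with force guards and feel for the plate.

```bash
python3 - <<'E'
from g import *
from plant import robot
P=lambda x,y,z: tool(stn(x,y,z),st[2],-1)[0]
robot.move_straight(P(-120,-93,66),vel=.1)
robot.sleep(.2); print(robot.sense()["wrist_force"])
print(robot.move_straight(P(-1.5,-93,66),vel=.12,contact_N=8))
robot.sleep(.3); r=robot.sense();f0=r["wrist_force"];t0=r["torque"];print(r["t"],r["tcp_pos"]-P(-1.5,-93,66),f0,r["joint_pos"].round(2))
print(robot.move_straight(P(-1.5,-93,51),vel=.05,contact_N=4))
r=robot.sense();print(r["tcp_pos"]-P(-1.5,-93,51),r["wrist_force"]-f0)
print(robot.move_straight(P(-1.5,-93,32),vel=.01,contact_N=2.5))
robot.sleep(.2)
r=robot.sense();print(r["t"],(r["tcp_pos"]-P(-1.5,-93,0))*1e3,r["wrist_force"]-f0,r["torque"]-t0)
np.save("f0.npy",np.r_[f0,t0])
f=robot.grab_frame("top");np.savez("top4.npz",**f)
import cv2
cv2.imwrite("pics/k.png",cv2.resize(f["image"][130:270,110:270,::-1],None,fx=4,fy=4))
E
```

```text
[ 0.74402814  0.04908909 -2.63866616]
False
14.4 [ 1.17516285e-04 -5.86482212e-04 -1.53376681e-05] [-0.66735359  0.41012076 -2.13314227] [ 0.02  0.59 -0.16  1.82 -0.92  0.76  0.44]
False
[-2.79236112e-04 -3.68468448e-05 -6.84716910e-04] [0.91637422 0.28295096 0.70116337]
True
16.1167 [-0.06970981 -0.11274186 40.48724066] [2.57248512 0.90076471 3.92233851] [ 0.72457778 -0.58032308 -0.25502734]
```

View pics/k.png

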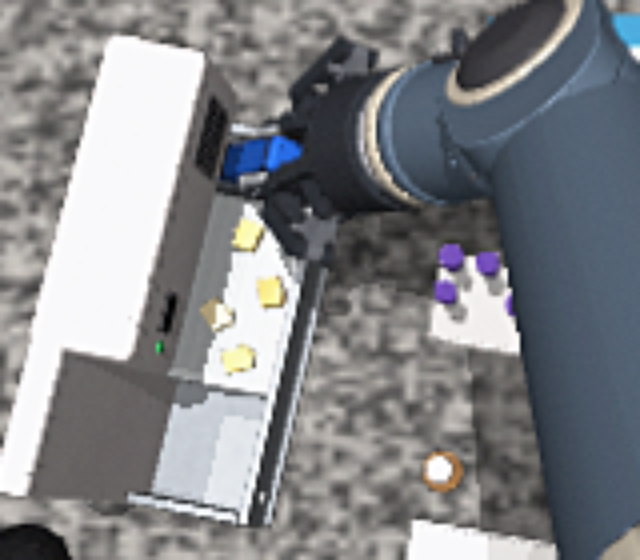

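The scraper is on the plate at the closed end, behind all the chips, at about (245,160) in the picture. I'll average the force and press a little more to check stiffness.

```bash
python3 - <<'E'
from g import *
from plant import robot
P=lambda x,y,z: tool(stn(x,y,z),st[2],-1)[0]
b=np.load("f0.npy")
def avg(n=8):
    L=[]
    for _ in range(n):
        robot.sleep(.02); r=robot.sense(); L.append(np.r_[r["wrist_force"],r["torque"]])
    L=np.array(L);return L.mean(0)-b,L.std(0)[:3],(r["tcp_pos"]-P(-1.5,-93,0))*1e3
print(*[x.round(2) for x in avg()])
for z in(40.2,39.7,39.2):
    robot.move_straight(P(-1.5,-93,z),vel=.01); print(z,*[x.round(2) for x in avg()])
print(robot.sense()["t"])
E
```

```text
[ 3.    0.57  4.31  0.79 -0.63 -0.27] [0.37 0.57 0.69] [-0.35 -0.25 40.22]
40.2 [ 1.13 -0.94  5.03  0.62 -0.28 -0.07] [0.37 0.65 0.33] [-0.21 -0.21 40.04]
39.7 [ 0.06 -2.08  5.7   0.56 -0.1   0.04] [0.36 0.35 0.55] [-0.17 -0.15 39.63]
39.2 [-0.51 -2.45  6.5   0.53  0.07  0.14] [0.52 0.44 0.4 ] [-0.15 -0.14 39.18]
17.4833
```

The slope is about 2 N/mm, so the foot sits flat, with the plate at rest at about 41.7 mm. I'll wipe with the foot near z = 40.0, which is about 1.7 mm of sink, correcting on the measured force as I go.

```bash
python3 - <<'E'
from g import *
from plant import robot
P=lambda x,y,z: tool(stn(x,y,z),st[2],-1)[0]
b=np.load("f0.npy");S=Rz(st[2])
z=40.0;x=-1.5
robot.move_straight(P(x,-93,z),vel=.01)
for y in range(-83,-12,10):
    robot.move_straight(P(x,y,z),vel=.04)
    L=[];
    for _ in range(4):
        robot.sleep(.02); r=robot.sense(); L.append(r["wrist_force"])
    F=S.T@(np.mean(L,0)-b[:3]); e=S.T@(r["tcp_pos"]-P(x,y,z))*1e3
    print(y,z.__round__(2),"F station",F.round(1),"err mm",e.round(2),"t",r["t"].__round__(1))
    if abs(F[0])>6 or F[2]>10 or abs(F[1])>12: print("STOP");break
    z+=np.clip((F[2]-4.9)/2*.4,-.3,.4); z=np.clip(z,38.6,40.8)
np.save("wz.npy",[x,y,z])
f=robot.grab_frame("top")
import cv2
cv2.imwrite("pics/m.png",cv2.resize(f["image"][130:270,110:270,::-1],None,fx=4,fy=4))
f=robot.grab_frame("scene");cv2.imwrite("pics/m2.png",cv2.resize(f["image"][80:230,180:350,::-1],None,fx=4,fy=4))
E
```

```text
-83 40.0 F station [-1.3 -1.5  4.8] err mm [0.28 0.32 0.11] t 18.2
-73 39.97 F station [-0.3 -1.   5.6] err mm [ 0.05  0.79 -0.09] t 18.7
-63 40.11 F station [-1.3 -1.1  5.1] err mm [ 0.01  0.86 -0.2 ] t 19.1
-53 40.16 F station [-1.6 -0.9  5.3] err mm [ 0.05  0.89 -0.19] t 19.6
-43 40.25 F station [-0.8 -0.9  4.9] err mm [ 0.03  0.84 -0.17] t 20.1
-33 40.25 F station [-1.1 -0.8  5. ] err mm [ 0.05  0.83 -0.15] t 20.5
-23 40.27 F station [-1.2 -1.1  5.4] err mm [ 0.04  0.86 -0.16] t 21.0
-13 40.38 F station [-1.2 -1.4  4.3] err mm [ 0.05  0.92 -0.18] t 21.5
```

View pics/m.png

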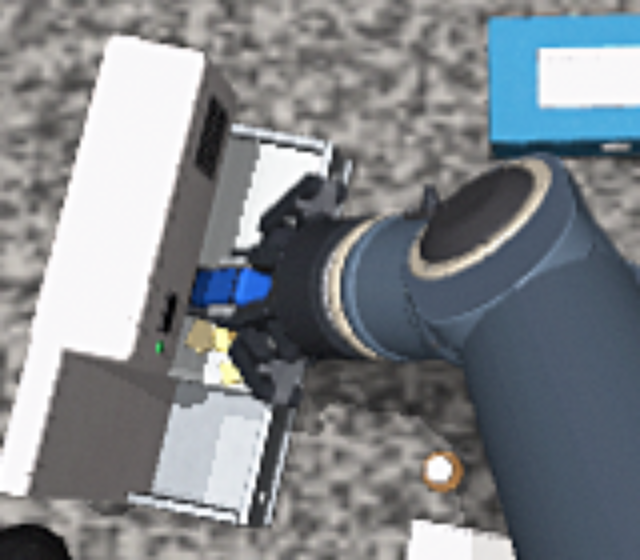

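View pics/m2.png

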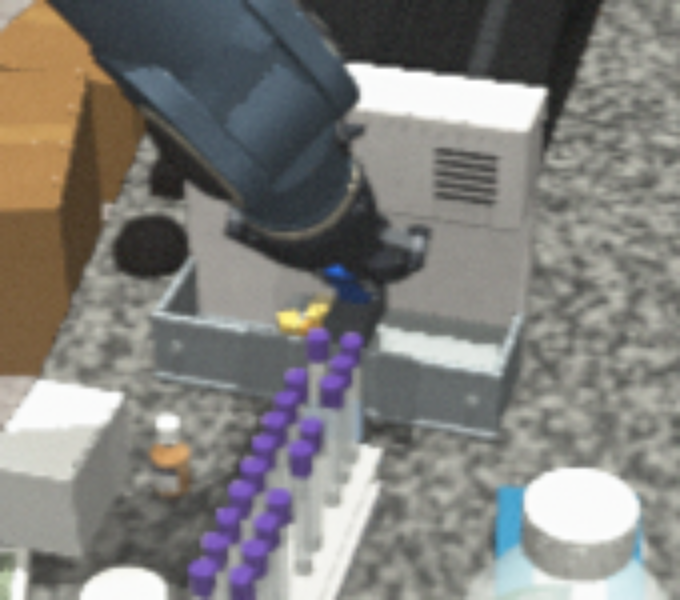

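All four chips are moving ahead of the foot, at (205,335), (225,335), (232,372) and nearby. Forces are steady at about 5 N, so I'll finish the wipe.

```bash
python3 - <<'E'
from g import *
from plant import robot
P=lambda x,y,z: tool(stn(x,y,z),st[2],-1)[0]
b=np.load("f0.npy");S=Rz(st[2])
x,_,z=np.load("wz.npy")
for y in (-3,7,17,27,36,44,52):
    robot.move_straight(P(x,y,z),vel=.04)
    L=[];
    for _ in range(4):
        robot.sleep(.02); r=robot.sense(); L.append(r["wrist_force"])
    F=S.T@(np.mean(L,0)-b[:3]); e=S.T@(r["tcp_pos"]-P(x,y,z))*1e3
    print(y,z.__round__(2),"F station",F.round(1),"err mm",e.round(2),"t",r["t"].__round__(1),r["joint_pos"][4].round(3))
    if abs(F[0])>6 or F[2]>10 or abs(F[1])>12: print("STOP");break
    if y<36: z+=np.clip((F[2]-4.9)/2*.4,-.3,.4); z=np.clip(z,38.6,40.8)
np.save("wz.npy",[x,y,z])
f=robot.grab_frame("top")
import cv2
cv2.imwrite("pics/n.png",cv2.resize(f["image"][130:270,110:270,::-1],None,fx=4,fy=4))
f=robot.grab_frame("scene");cv2.imwrite("pics/n2.png",cv2.resize(f["image"][80:230,180:350,::-1],None,fx=4,fy=4))
E
```

```text
-3 40.26 F station [-0.8 -1.4  4.3] err mm [ 0.04  0.58 -0.01] t 22.0 -1.002
7 40.14 F station [-1.  -1.3  4.9] err mm [ 0.05  0.81 -0.09] t 22.5 -1.006
17 40.15 F station [-0.8 -1.   5.6] err mm [ 0.08  0.88 -0.1 ] t 23.0 -1.01
27 40.29 F station [-0.9 -1.3  4.9] err mm [ 0.07  0.93 -0.12] t 23.4 -1.013
36 40.29 F station [-1.2 -1.   5.1] err mm [ 0.01  0.74 -0.12] t 23.9 -1.016
44 40.29 F station [-1.1 -1.5  5.3] err mm [ 0.01  0.7  -0.09] t 24.3 -1.017
52 40.29 F station [-0.6 -0.9  5.3] err mm [ 0.02  0.77 -0.11] t 24.7 -1.019
```

View pics/n.png

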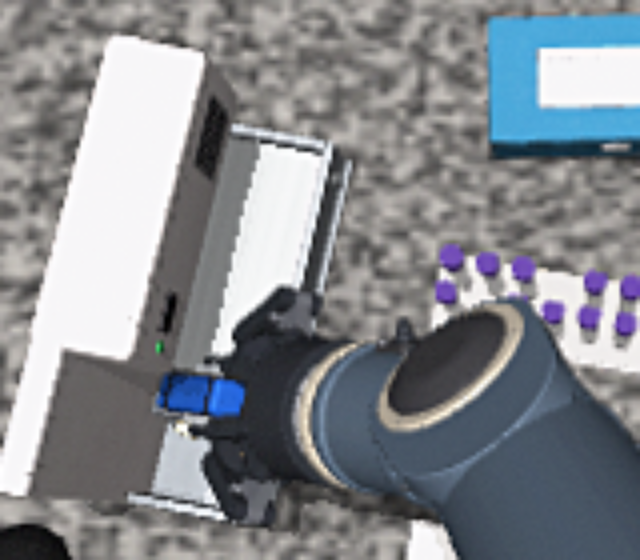

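View pics/n2.png

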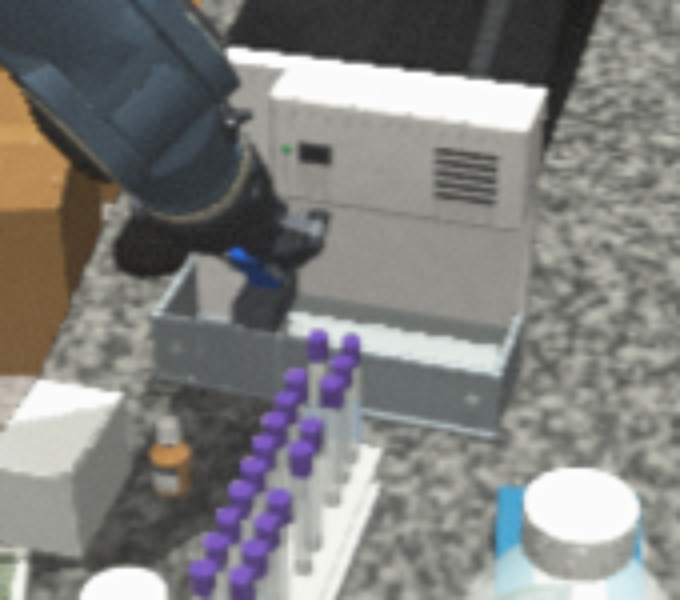

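The plate is clear and the chips are past its edge; one is visible below at (180,430). I'll lift a little, move beyond the housing end, rise straight up, and check the trough.

```bash
python3 - <<'E'
from g import *
from plant import robot
import cv2
P=lambda x,y,z: tool(stn(x,y,z),st[2],-1)[0]
x,y,z=np.load("wz.npy")
robot.move_straight(P(x,y,66),vel=.06)
print(robot.move_straight(P(x,77,68),vel=.08,contact_N=10))
print(robot.move_straight(P(x-5,77,240),vel=.2,contact_N=15))
r=robot.sense();print(r["t"],r["joint_pos"].round(3),r["wrist_force"])
robot.move_straight(P(-130,50,240),vel=.2)
f=robot.grab_frame("top");print(robot.sense()["t"])
np.savez("top5.npz",**f)
cv2.imwrite("pics/q.png",cv2.resize(f["image"][130:270,110:270,::-1],None,fx=4,fy=4,interpolation=cv2.INTER_CUBIC))
f=robot.grab_frame("scene");cv2.imwrite("pics/q2.png",cv2.resize(f["image"][80:230,180:350,::-1],None,fx=4,fy=4))
E
```

```text
False
False
26.8583 [ 0.225  0.147 -0.449  2.037 -0.799  0.868  0.13 ] [ 0.14785225  0.25080109 -2.13757159]
27.6917
```

View pics/q.png

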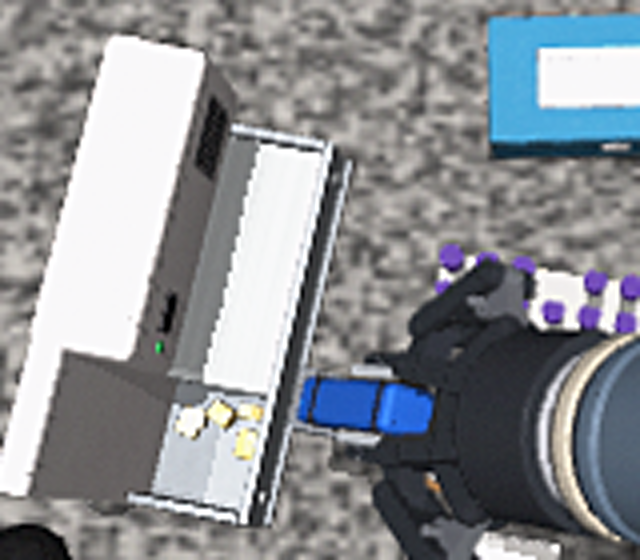

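View pics/q2.png

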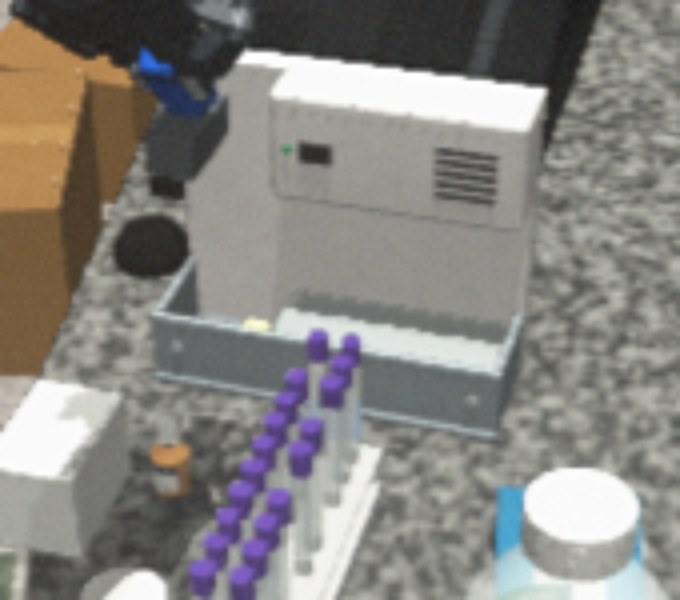

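All four chips are in the trough, at (190,420), (220,412), (248,412) and (245,442). I'll check their heights while carrying the scraper back to where it stood.

```bash
python3 - <<'E'
from g import *
from h import *
from plant import robot
t=load("top5.npz")
for u,v in((190,420),(220,412),(248,412),(245,442)):
    X=atdepth(t,110+u/4,130+v/4); print(((Rz(st[2]).T@(X-[*st[:2],0]))*1e3).round())
p,o=tool([sc[0],sc[1],.014],sc[2],-1)
robot.move_straight(p+[0,0,.20],vel=.25,attitude=o)
r=robot.sense();print(r["t"],r["joint_pos"].round(3))
robot.move_straight(p+[0,0,.02],vel=.15)
robot.sleep(.2); r=robot.sense();f0=r["wrist_force"]
print(robot.move_straight(p-[0,0,.006],vel=.01,contact_N=3))
robot.sleep(.15);r=robot.sense();print(r["t"],(r["tcp_pos"]-p)*1e3,r["wrist_force"]-f0,r["torque"],r["tcp_rot"]-o)
f=robot.grab_frame("scene");np.savez("scene6.npz",**f)
crop(load("scene6.npz"),130,230,330,380,"pics/r.png",4)
E
```

```text
[17. 67. 19.]
[-2. 59. 23.]
[-244.   81.  943.]
[-21.  74.  18.]
29.225 [ 0.745  0.298 -0.054  1.89  -0.767  1.139  0.457]
True
32.7 [ 0.00595557 -0.07699554  0.3639832 ] [ 0.21511879 -0.8302675   6.97528389] [-0.16708237  0.01896063 -0.0139798 ] [ 0.00077037  0.00034785 -0.00023875]
pics/r.png 4
```

View pics/r.png

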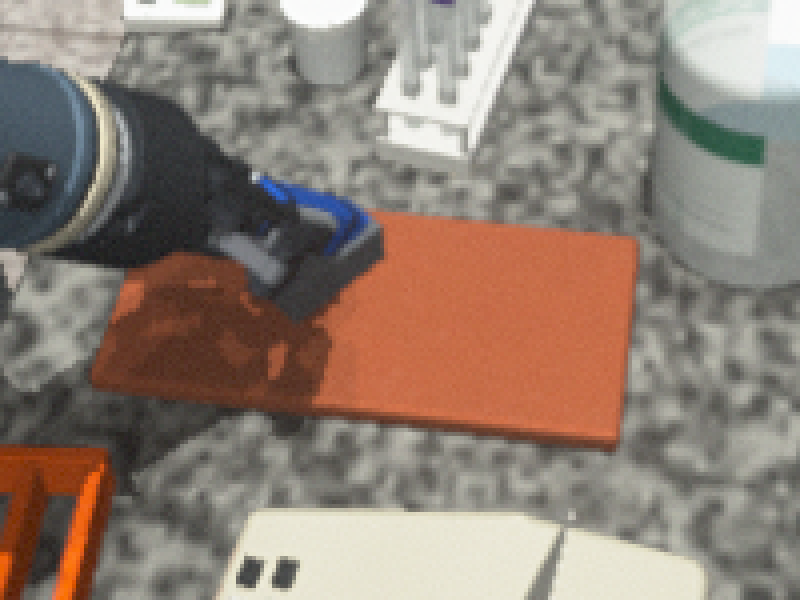

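The foot touches the tray within 0.4 mm of its original height. Now I release and withdraw along the handle.

```bash
python3 - <<'E'
from g import *
from h import *
from plant import robot
p,o=tool([sc[0],sc[1],.014],sc[2],-1);z=Rz(sc[2])@[s4,0,-c4]
robot.grip(.55); robot.sleep(.2)
c=robot.sense()["tcp_pos"]
robot.move_straight(c-.08*z,vel=.08)
robot.move_straight(c-.22*z,vel=.2)
robot.sleep(.3)
r=robot.sense();print(r["t"],r["joint_pos"].round(3),r["wrist_force"])
for n in("scene","top"):
    f=robot.grab_frame(n);np.savez(n+"7.npz",**f)
    cv2.imwrite(f"pics/z{n}.png",cv2.resize(f["image"][:,:,::-1],(800,600),interpolation=cv2.INTER_CUBIC))
a=load("top7.npz");b=load("top0.npz")
d=np.abs(a["image"].astype(int)-b["image"]).sum(2)
for nm,(u0,u1,v0,v1) in dict(cup=(272,297,232,257),vial=(213,227,240,255)).items(): print(nm,d[v0:v1,u0:u1].mean())
s7=load("scene7.npz");d=np.abs(s7["image"].astype(int)-load("scene0.npz")["image"]).sum(2)
print("scene cup",d[220:252,198:224].mean(),"vial",d[182:205,215:230].mean())
E
```

```text
35.6167 [ 0.932  0.389  0.025  1.842 -0.706  1.259  0.662] [ 0.10621259 -0.05344447 -0.35118603]
cup 3.2224
vial 4.09047619047619
scene cup 5.455528846153846 vial 7.081159420289855
```

View pics/zscene.png

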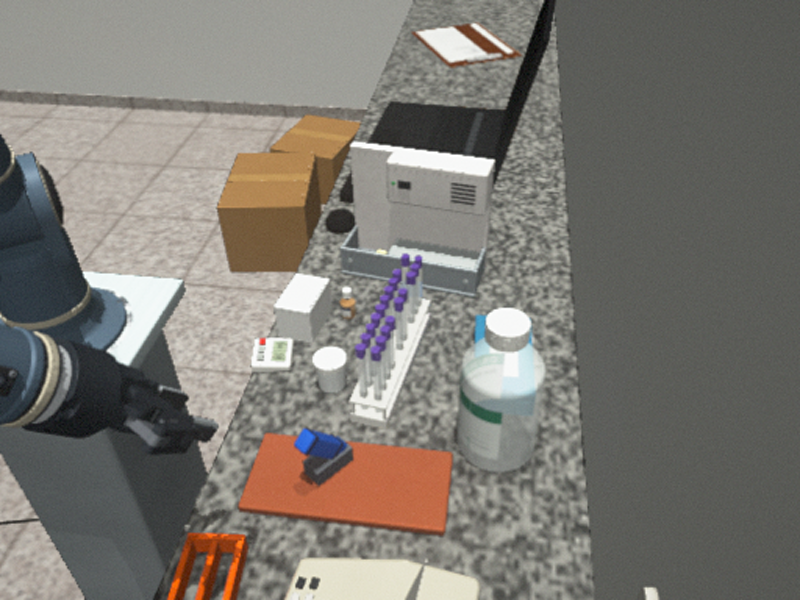

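View pics/ztop.png

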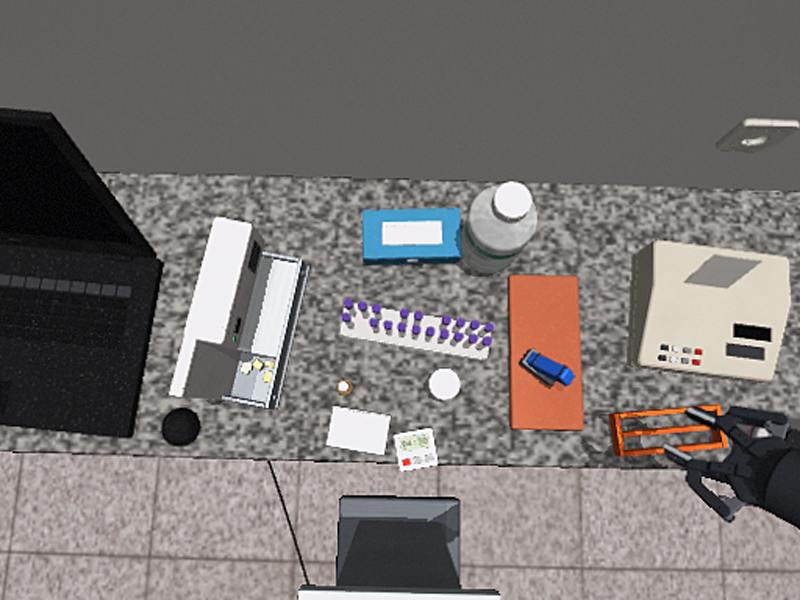

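The scraper stands upright on the tray at (547,368) in the top view. All four chips are in the trough around (257,370), the cup (445,384) and vial (344,387) haven't moved, and the arm is clear. I'm handing the job in.

```bash
python3 -c "
from plant import robot
print(robot.close_job())"
```

```text
the job is handed in; nothing more can be done
None
```

The job is done and handed in at about 36 s of the 64 s limit. All four chips are in the catch trough, and the scraper stands upright on the brown tray where it was.

- **Wipe:** I set the scraper's foot on the plate at the closed end, behind all the chips. While wiping I held about 5 N, which is roughly 1.5–2 mm of plate sink. Feeling for the plate took it briefly to about 2.5 mm, a little over the millimetre or two you asked for but well short of the 6 mm limit. The fingers stayed above the chips throughout.
- **Last checks:** The final pictures show all four chips in the trough, the plate clear, and the cup and vial unmoved. The arm was clear, with no load left on the wrist.
- **Disagreements:** The two cameras differed by about 2 mm on the scraper's position, so I shifted the entry target to allow for it. One of the four chips gave no depth reading in the trough, so I confirmed that one from the picture only.

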